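Switch off the flask rotator and open its stuck taper stopper

ROBOT

A 6-joint arm with a two-finger parallel gripper is mounted at the origin on the work surface. World frame = base frame: x ahead of the robot, y to its left, z up, the work surface at z = 0. Lengths are in m, angles in rad, forces in N, time in s.
With the tool pointing down it reaches from about 0.3 to 1 m from the base axis. Payload 5.1 kg.
Tool frame: the origin (TCP) lies at the very end of the fingers, on their centre line; the grasp point (between the pads) lies 19 mm behind it (hold_point_z is the distance from the TCP to the grasp point, in m); z points along the fingers, y is the direction in which the jaws open and shut (so a half turn about z gives the same grasp; the last joint's range is limited). The gripper opens to 95 mm and grips with 3 to 60 N. Pads are 20 mm wide; open, the fingers measure 119 mm over their backs; the gripper's body (75 mm by 180 mm) begins 59 mm behind the grasp point.
Start: joints at [-1.296, 0.124, 1.65, -0, 1.367, -0.083], TCP at [0.228, -0.609, 0.215] pointing down, gripper open.
Joint ranges: [-2.61, 2.61], [-1.02, 2.33], [0.03, 2.71], [-1.35, 4.49], [0.32, 2.68], [-2.91, 2.91]. Speed limits (rad/s): [2.57, 2.57, 3.14, 3.14, 3.14, 3.14].

INTERFACE

Orientations are given as a unit quaternion [x, y, z, w].
In Python, from rig import state, read_camera, get_calibration, job_done, hold_point_z gives the robot as it stands.
- The arm moves only by the tool move_arm, never from a script. Its argument "plan" is a list of rows, each a list of 3 entries, a list of its own where there are three numbers: the turn, a rotation vector about the tool's x, y, z in degrees, then the shift along the tool's x, y, z in m, then the opening, from 0 (shut) to 1 (fully open). A call has 1 to 20 rows; each row is the pose to reach, as a shift and turn from the pose commanded when the call began, along the tool's axes at that moment; what a row does not reach only later rows make up. A row lasts 1/10 s, in which the tool goes at most 50 mm and 8.59 degrees, less where a joint would pass 70% of its speed; a pose out of reach is approached as far as the arm can. A call with a gripper value outside its range is refused whole. The fingers move at their own pace and stop on an object; "grip_force" is the grip in N (left out, the last holds). Time passes only in rows, so rows that repeat a pose let the fingers close. It gives the time, the measured TCP pose, the force and the opening at its end, in the units of the state.
- state(): the state, without advancing time (a new reading comes with each control period).
- read_camera(name): name is "scene" or "side" or "wrist"; returns the picture (384x512x3 uint8, blue, green, red); there is no depth.
- get_calibration(name): a dict with "vertical_fov" (degrees; the focal length in pixels is half the picture's height over the tangent of half this angle, whatever the lens; pixels are square), "cx", "cy" (the principal point, pixels), "cam_to_world" (4x4, takes a point from camera to world coordinates). Camera axes: x right, y down, z forward; pixel columns grow to the right and rows downward; lengths in m; the calibration is good to about 2 mm. A picture is of the moment at which its call begins: read the wrist's pose just before it. get_calibration takes no time and is no camera call; for the wrist camera it gives the pose at the moment of the call.
- job_done(): hands the job in, once; it reports no verdict.
The state is a dict: "t": time; "joints": joint angles; "joint_velocities": joint speeds; "effort": joint torques, N m; "tool_pos": TCP position; "tcp_rot": TCP orientation; "ft_force": force on the tool from outside, world axes, zero at the start; "ft_torque": the same for the moment, N m; "finger_gap": opening from 0.0 (shut) to 1.0 (fully open).
Only numpy, scipy, OpenCV 4.12 (cv2) and the standard library are available. Lean on these libraries where they do the work, as an engineer would, in place of code of your own. Each camera call takes 0.05 s, during which the arm holds its last target.

TASK

The tilted flask rotator has finished its run, but its switch was left at forward: set the switch upright to its centre off position so that it cannot start again. Then twist the flask's stuck taper stopper either way, feeling with light tugs for the spot where it lets go, pull it out, and stand it upright on its narrow end in the round shallow dish, so that its ground surface stays clean. Leave the other things on the bench where they stand.

Things in the scene. Friction and masses are not known exactly. Their poses are not given: they have to be found in the camera images.
- mixer: White flask rotator fixed to the bench, base 220 (x) x 270 (y) x 56 mm high; origin at the centre of its underside, z up, its front faces -x. At y = +50 mm an amber round flask (bulb 104 mm across) sits in a tilted clamp; its neck leans 30 degrees from vertical towards the front: its outward axis is (-0.5, 0, 0.866) in this frame. The switch stands on the deck at y = -85 mm.
- flask_mouth (a point): Centre of the mouth of the flask's neck; axes as those of the rotator, not tilted. The stopper is stuck and out of round: about 0.2 N m turns it about its axis, and it comes out only at one spot to either side, 25 to 65 degrees from where it stands at first and about 15 degrees wide, different each time; short of or past it a tug of 15 N finds it held fast. 38 mm of travel clears the mouth.
- switch_pivot (a point): Foot of the switch lever, 58 mm above the bench; axes as those of the rotator. The lever is a plain steel bat 46 mm long, 7 mm across at the foot and 12 mm at the top, and swings along the rotator's x.
- switch (a joint): Angle of the switch lever, rad: 0 = upright = off (a narrow place: within 0.1 of upright); about +0.35 = leaning to the rotator's +x = forward; -0.35 = leaning to -x = reverse. It is stiff and stays where it is left; about 3 N at its top moves it.
- stopper_mid (a point): White plastic taper stopper, 79 mm long, about 110 g; this point is on its axis, 40 mm above its narrow end. z = its axis, from narrow end to tab (out of the flask). Plug 40 mm across at the narrow end, 43 mm at the top, 38 mm long; collar 54 mm across, 4 mm thick; flat tab 34 mm wide (x), 12 mm thick (y), 37 mm tall. At the start the plug is fully in the neck, collar on the rim, y level.
- stopper_tab (a point): Centre of the stopper's flat tab, 60 mm above the narrow end and 20 mm above stopper_mid, where to grip it; axes as stopper_mid.
- dish_floor (a point): Round shallow steel dish, 110 mm across, 12 mm high, wall 3 mm, loose (250 g); this point is the centre of its flat inner floor, 4 mm above the bench.
- beaker: Glass beaker, 62 mm across, 85 mm high, a bystander; origin at the centre of its underside.
- jar: Amber jar with a black cap, 56 mm across, 70 mm high, a bystander; origin at the centre of its underside.
- amber: Amber bottle, 66 mm across, 140 mm high, a bystander; origin at the centre of its underside.
- clearb: Clear bottle, 72 mm across, 150 mm high, a bystander; origin at the centre of its underside.
- wrench: Steel wrench 150 mm long lying on the bench, a bystander; origin in its middle.
Mind the look-alikes: they are no part of the job. Leave any pink or red look-alike of the part that bears stopper_mid alone. Of the things shaped like the part that bears dish_floor, the bare steel one is meant.

How it is judged:
By the outcome, as a careful person would: the job done as asked, in the order asked, and still so for the second after the job is handed in, with the robot touching nothing.
It also fails if it takes over 69 s, if anything falls off the work surface, if the arm or the gripper's body presses on something with over 40 N, if the wrist force passes 120 N, or if a joint passes its speed limit or range.

## Working session

There is one attempt and no reset: what is moved stays moved. The work goes in short steps, Python scripts to look and compute and a tool call to move; the robot and the scene stay as the last step left them, time stands still between calls to the robot, and variables do not carry over. Pictures are saved under pics/ and viewed, and the job is handed in when it is done.

Besides the shell and the picture viewer there is one more tool, called after "Request:" as name(argument=value, ...), one argument or row to a line, values as JSON. move_arm: Moves the arm, as the interface text tells. Its arguments: {"type":"object","properties":{"plan":{"type":"array"},"grip_force":{"type":"number"}},"required":["plan"]}

```bash
mkdir -p pics; ls
python3 - <<'E'
from rig import *
import cv2
s=state();print(s)
print(hold_point_z if not callable(hold_point_z) else hold_point_z())
for n in ["scene","side","wrist"]:
    c=get_calibration(n);print(n,c)
    cv2.imwrite(f"pics/{n}0.png",read_camera(n))
E
```

```text
pics
{'t': 0.0, 'joints': array([-1.29560262e+00,  1.24487079e-01,  1.65166533e+00,  2.01148903e-06,
        1.36751186e+00, -8.25967838e-02]), 'joint_velocities': array([-0.00083931,  0.00056483,  0.00055003, -0.00083284,  0.00083431,
       -0.00205202]), 'effort': array([-1.48021223e-03, -4.17602241e+01, -3.59934819e+01,  7.73489359e-02,
        4.92736779e-02, -1.56319165e-04]), 'tool_pos': array([ 0.22743302, -0.60822389,  0.21340386]), 'tcp_rot': array([ 9.84040384e-01,  1.77942263e-01, -9.86123018e-05, -1.03110305e-03]), 'ft_force': array([ 1.20175516, -0.40619822,  0.80265506]), 'ft_torque': array([ 0.02801308,  0.06992453, -0.02977151]), 'finger_gap': 0.9970302969184924}
0.0188
scene {'vertical_fov': 54.98192329677206, 'cx': 249.41710144354752, 'cy': 194.56131753785257, 'cam_to_world': array([[-0.28493076,  0.68064561, -0.67493408,  1.31691679],
       [ 0.95854252,  0.19991954, -0.20304782,  0.28241177],
       [-0.0032711 , -0.70480759, -0.70939098,  1.02545143],
       [ 0.        ,  0.        ,  0.        ,  1.        ]])}
side {'vertical_fov': 42.816251020874375, 'cx': 254.6003364811519, 'cy': 194.34659488290254, 'cam_to_world': array([[-0.71637356, -0.45329837,  0.53040504, -0.35222012],
       [-0.69757967,  0.48040649, -0.53159402,  0.85715143],
       [-0.01383932, -0.75081968, -0.66036224,  1.22636307],
       [ 0.        ,  0.        ,  0.        ,  1.        ]])}
wrist {'vertical_fov': 63.79803333313874, 'cx': 251.7643763624462, 'cy': 191.77531861650337, 'cam_to_world': array([[ 0.35067942, -0.90303567, -0.24809379,  0.29667197],
       [-0.93649449, -0.33855068, -0.09144124, -0.58244303],
       [-0.00141763,  0.26440503, -0.96441069,  0.38354428],
       [ 0.        ,  0.        ,  0.        ,  1.        ]])}
```

View pics/scene0.png

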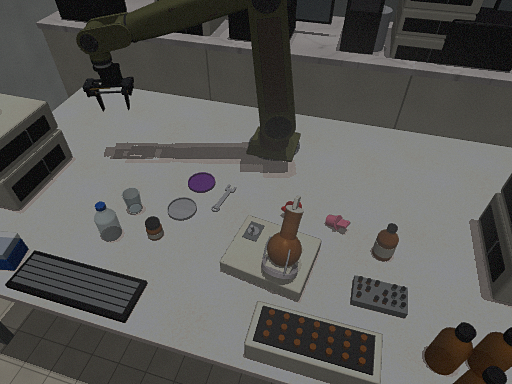

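View pics/side0.png

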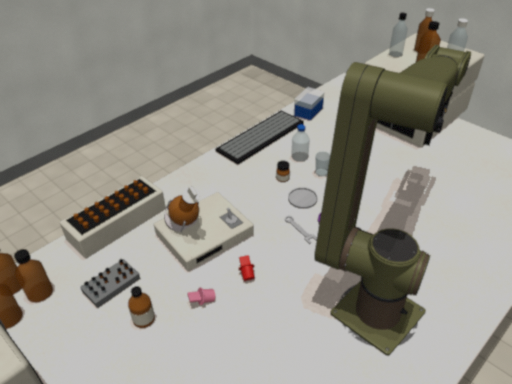

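View pics/wrist0.png

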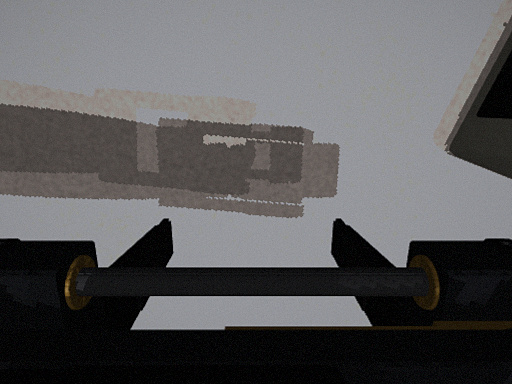

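The scene view shows the rotator at (270,255), with the white stopper in the flask neck at (296,205). The switch is at (254,230), the bare steel dish at (182,209) and the wrench at (224,197). Look-alikes are the purple dish (202,182), the red stopper (288,208) and the pink stopper (338,222).

Run:
```python
import cv2
a=cv2.imread("pics/scene0.png");b=cv2.imread("pics/side0.png")
c1=cv2.resize(a[185:305,210:330],None,fx=5,fy=5,interpolation=cv2.INTER_CUBIC)
c2=cv2.resize(b[170:270,145:265],None,fx=6,fy=6,interpolation=cv2.INTER_CUBIC)
c3=cv2.resize(a[165:245,140:245],None,fx=6,fy=6,interpolation=cv2.INTER_CUBIC)
for i,c in enumerate((c1,c2,c3)): cv2.imwrite(f"pics/crop{i}.png",c)
```

```text
(no output)
```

View pics/crop0.png

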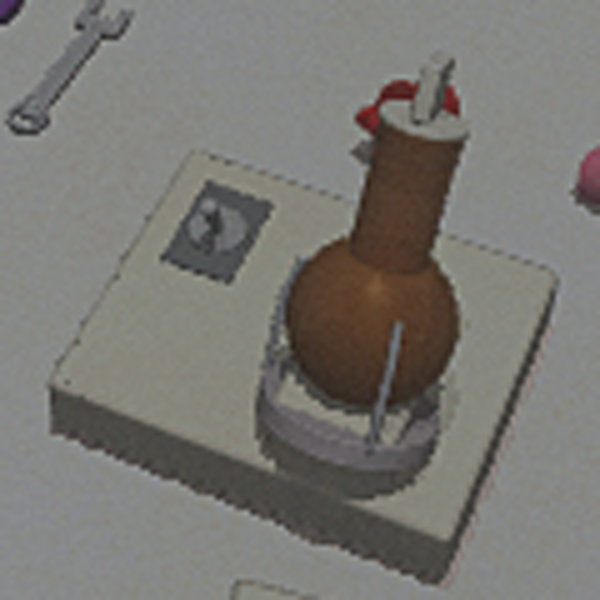

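View pics/crop1.png

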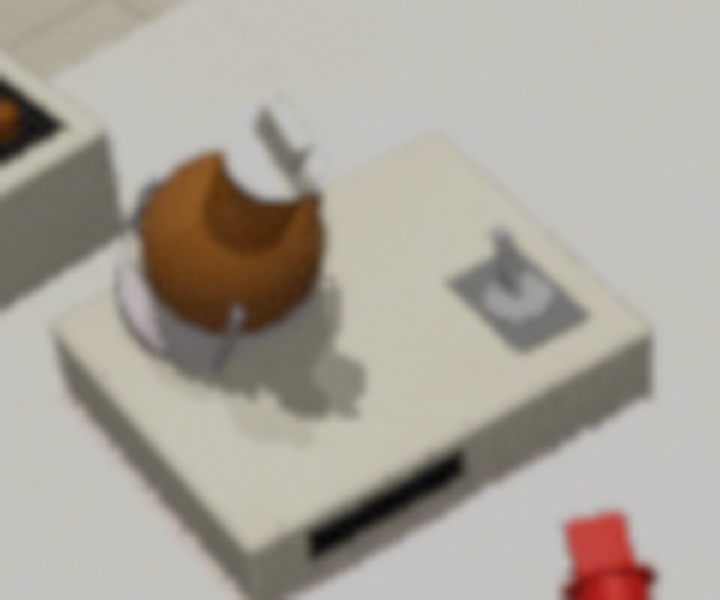

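View pics/crop2.png

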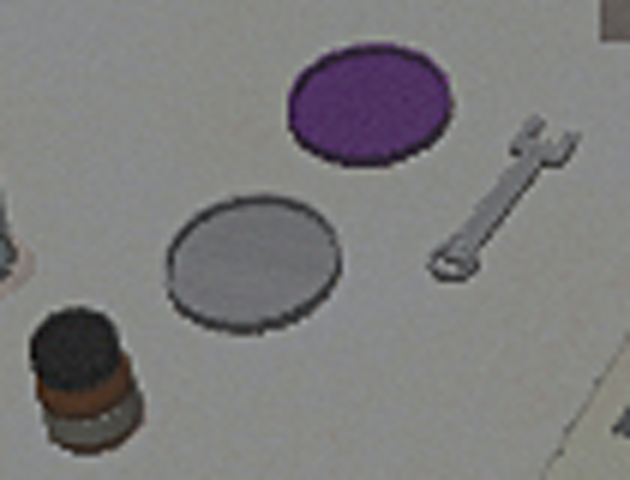

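The crops confirm the choice: the white stopper sits in the neck, and the bare steel dish has the jar below it and the purple dish above. I'll cast the deck corners, dish and switch to world positions.

```bash
cat > h.py <<'E'
import numpy as np, cv2
from rig import *
from scipy.spatial.transform import Rotation as R
def ray(n,uv,c=None):
    c=c or get_calibration(n);f=192/np.tan(np.radians(c["vertical_fov"]/2))
    d=np.array([(uv[0]-c["cx"])/f,(uv[1]-c["cy"])/f,1.]);T=c["cam_to_world"]
    return T[:3,3],T[:3,:3]@d
def onz(n,uv,z,c=None):
    o,d=ray(n,uv,c);return o+d*(z-o[2])/d[2]
def tri(rs):
    A=np.zeros((3,3));b=np.zeros(3)
    for o,d in rs:
        d=d/np.linalg.norm(d);P=np.eye(3)-np.outer(d,d);A+=P;b+=P@o
    x=np.linalg.solve(A,b)
    return x,[np.linalg.norm(np.cross(x-o,d/np.linalg.norm(d))) for o,d in rs]
def proj(n,p,c=None):
    c=c or get_calibration(n);f=192/np.tan(np.radians(c["vertical_fov"]/2))
    T=c["cam_to_world"];q=T[:3,:3].T@(np.asarray(p)-T[:3,3]);return np.array([c["cx"]+f*q[0]/q[2],c["cy"]+f*q[1]/q[2]])
E
python3 - <<'E'
from h import *
np.set_printoptions(precision=4,suppress=True)
def cr(p,k,o): return (p[0]/k-.5+.5/k+o[0],p[1]/k-.5+.5/k+o[1])
A=[onz("scene",cr(p,5,(210,185)),.056) for p in [(195,150),(556,272),(445,542),(50,388)]]
B=[onz("side",cr(p,6,(145,170)),.056) for p in [(437,133),(650,330),(255,545),(52,325)]]
for X in (A,B):
    print(np.array(X)[:,:2],np.mean(X,0))
    for i in range(4):
        d=X[(i+1)%4]-X[i];print(np.linalg.norm(d),np.degrees(np.arctan2(d[1],d[0])))
print("dish scene rim", onz("scene",cr((255,262),6,(140,165)),.012))
print("dish side",onz("side",(303,198),.012))
print(tri([ray("scene",cr((208,205),5,(210,185))),ray("side",cr((500,235),6,(145,170)))]))
print("tabtop",tri([ray("scene",cr((443,62),5,(210,185))),ray("side",cr((272,105),6,(145,170)))]))
E
```

```text
[[0.4905 0.0305]
 [0.5265 0.2903]
 [0.7432 0.2587]
 [0.7073 0.0004]] [0.6169 0.145  0.056 ]
0.2623356752374378 82.10862443790352
0.21898656741006708 -8.292862095965143
0.2607958107822358 -97.91140361854174
0.2188900285746646 172.11003705958606
[[ 0.6965 -0.0022]
 [ 0.4839  0.0298]
 [ 0.5228  0.2862]
 [ 0.733   0.2602]] [0.609  0.1435 0.056 ]
0.21492764145733553 171.42996075715374
0.25932966877478747 81.38653691397904
0.21179745226216756 -7.0768182824849735
0.2648658080811799 -97.91986044636269
dish scene rim [ 0.4927 -0.2286  0.012 ]
dish side [ 0.478  -0.2291  0.012 ]
(array([0.5691, 0.0629, 0.097 ]), [np.float64(0.00012019004112022391), np.float64(0.00012019004112021989)])
tabtop (array([0.5744, 0.203 , 0.2767]), [np.float64(0.0008332338657890942), np.float64(0.0008332338657892453)])
```

```bash
cat >> h.py <<'E'
np.set_printoptions(precision=4,suppress=True)
YAW=np.radians(-8.0); C=np.array([.613,.144,0])
RM=R.from_euler('z',YAW).as_matrix()
def loc(p): return C+RM@np.asarray(p,float)
def toolR(z,x):  # columns from world z dir and x dir hint
    z=np.array(z,float);z/=np.linalg.norm(z);x=np.array(x,float);x-=z*(x@z);x/=np.linalg.norm(x)
    return np.column_stack([x,np.cross(z,x),z])
def rel(p,Rt,p0=None,R0=None):
    s=state()
    p0=s["tool_pos"] if p0 is None else np.array(p0); R0=R.from_quat(s["tcp_rot"]).as_matrix() if R0 is None else R0
    print("turn",np.degrees(R.from_matrix(R0.T@Rt).as_rotvec()).round(2),"shift",(R0.T@(np.array(p)-p0)).round(4))
E
python3 - <<'E'
from h import *
rel([.56,.06,.34],toolR([0,0,-1],RM[:,1]))
E
```

```text
turn [ -0.08  -0.05 -61.5 ] shift [ 0.5456 -0.5098 -0.1255]
```

Request:
move_arm(
  plan=[
    [[0,0,0],[0,0,-0.05],1],
    [[0,0,0],[0,0,-0.1],1],
    [[0,0,-61.5],[0.546,-0.51,-0.125],1],
    [[0,0,-61.5],[0.546,-0.51,-0.125],1],
    [[0,0,-61.5],[0.546,-0.51,-0.125],1],
    [[0,0,-61.5],[0.546,-0.51,-0.125],1],
    [[0,0,-61.5],[0.546,-0.51,-0.125],1],
    [[0,0,-61.5],[0.546,-0.51,-0.125],1],
    [[0,0,-61.5],[0.546,-0.51,-0.125],1],
    [[0,0,-61.5],[0.546,-0.51,-0.125],1],
    [[0,0,-61.5],[0.546,-0.51,-0.125],1],
    [[0,0,-61.5],[0.546,-0.51,-0.125],1],
    [[0,0,-61.5],[0.546,-0.51,-0.125],1],
    [[0,0,-61.5],[0.546,-0.51,-0.125],1],
    [[0,0,-61.5],[0.546,-0.51,-0.125],1],
    [[0,0,-61.5],[0.546,-0.51,-0.125],1],
    [[0,0,-61.5],[0.546,-0.51,-0.125],1],
    [[0,0,-61.5],[0.546,-0.51,-0.125],1],
    [[0,0,-61.5],[0.546,-0.51,-0.125],1],
    [[0,0,-61.5],[0.546,-0.51,-0.125],1],
  ],
)

```text
t: 2.15
tool_pos: [0.56, 0.0593, 0.3393]
tcp_rot: [0.755, 0.656, -0.0, -0.0]
ft_force: [-0.7, 0.1, 0.2]
finger_gap: 1.001
```

Run:
```python
from h import *
s=state();print(s["t"],s["tool_pos"],s["joints"],s["joint_velocities"])
c=get_calibration("wrist");im=read_camera("wrist");cv2.imwrite("pics/w1.png",im);np.save("w1.npy",c["cam_to_world"])
cv2.imwrite("pics/w1b.png",cv2.resize(im,(800,600),interpolation=cv2.INTER_CUBIC))
```

```text
2.15 [0.56   0.0593 0.3393] [ 0.0104 -0.116   1.6846 -0.0004  1.5737  0.1508] [-0.0186 -0.0106  0.002   0.0046 -0.0016  0.0022]
```

View pics/w1b.png

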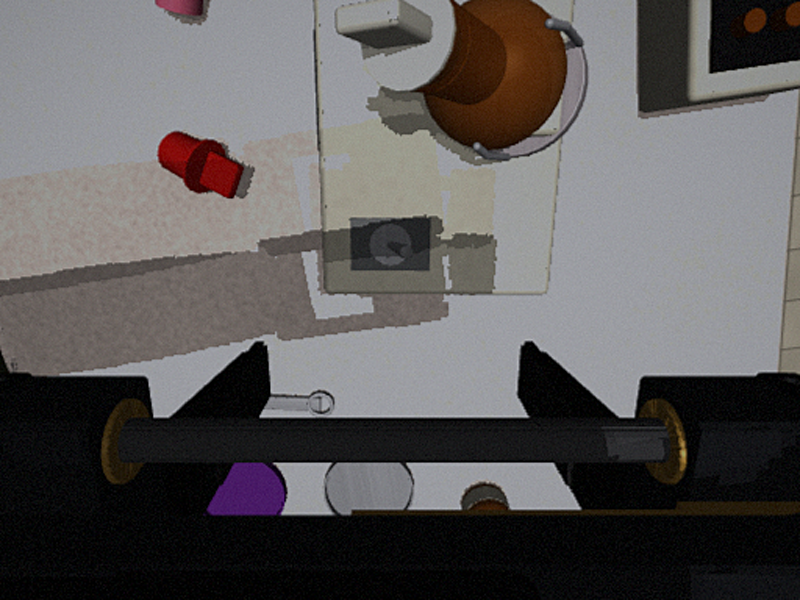

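The wrist view (800×600) shows the deck corners at (326,293) and (548,294), the switch disc at about (390,244), the tab at (385,22), the red look-alike at (205,165) and the steel dish at (369,487).

Run:
```python
from h import *
im=cv2.imread("pics/w1.png")
a=cv2.convertScaleAbs(cv2.resize(im[130:195,200:290],None,fx=8,fy=8,interpolation=cv2.INTER_CUBIC),alpha=2.2)
cv2.imwrite("pics/w1sw.png",a)
b=cv2.resize(im[0:80,200:320],None,fx=6,fy=6,interpolation=cv2.INTER_CUBIC);cv2.imwrite("pics/w1st.png",b)
c=get_calibration("wrist");c["cam_to_world"]=np.load("w1.npy")
k=.64
P=[onz("wrist",(u*k,v*k),.056,c) for u,v in [(326,293),(548,294)]]
print(P,np.linalg.norm(P[1]-P[0]),np.degrees(np.arctan2(*(P[1]-P[0])[1::-1])))
```

```text
[array([0.4885, 0.0254, 0.056 ]), array([ 0.7021, -0.0057,  0.056 ])] 0.21581969860807237 -8.274485066980038
```

View pics/w1sw.png

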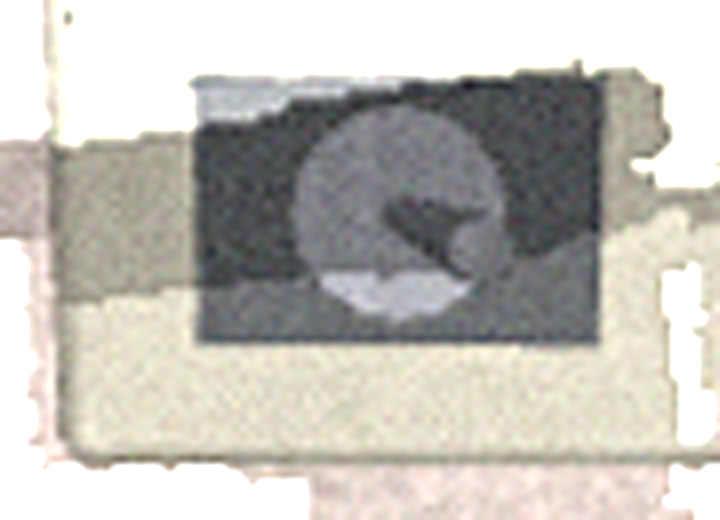

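View pics/w1st.png

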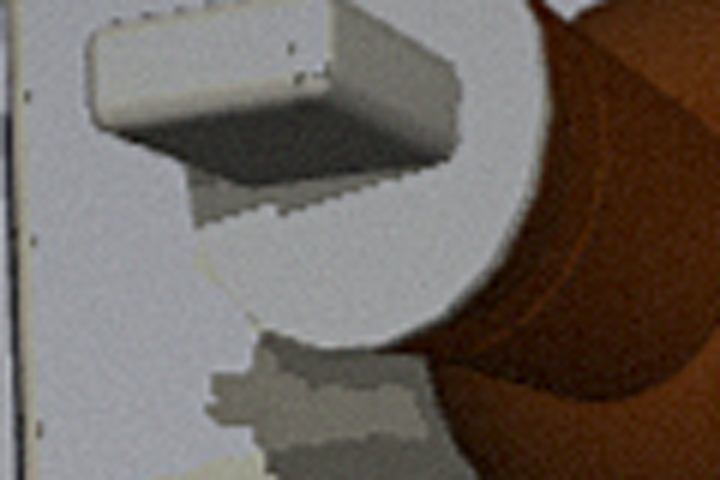

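The disc centre is at crop (398,212) and the bat top at crop (482,248), so it leans to +x, which is forward. The tab top-face corners are visible.

Run:
```python
from h import *
c=get_calibration("wrist");c["cam_to_world"]=np.load("w1.npy")
def cr(p,k,o): return (p[0]/k-.5+.5/k+o[0],p[1]/k-.5+.5/k+o[1])
f=onz("wrist",cr((398,212),8,(200,130)),.058,c)
t=onz("wrist",cr((482,250),8,(200,130)),.101,c)
print("foot",f,"loc",RM.T@(f-C)); print("top",t,"loc",RM.T@(t-C), RM.T@(t-f))
# tab top face corners in crop 6x
cs=[(92,38),(330,-20),(100,122),(325,92)]
print("tabtop mid front edge", [onz("wrist",cr(p,6,(200,0)),.277,c) for p in [(92,115),(330,92)]])
```

```text
foot [0.5565 0.0646 0.058 ] loc [-0.0449 -0.0865  0.058 ]
top [0.5708 0.0629 0.101 ] loc [-0.0305 -0.0862  0.101 ] [0.0144 0.0003 0.043 ]
tabtop mid front edge [array([0.5533, 0.1936, 0.277 ]), array([0.5802, 0.1921, 0.277 ])]
```

Run:
```python
from h import *
z=RM@np.array([0,np.sin(np.radians(20)),-np.cos(np.radians(20))])
Rt=toolR(z,RM[:,1]);g=np.array([.5565,.0645,.093])
tcp=g+.0188*z
rel(tcp-.1*z,Rt);rel(tcp,Rt)
```

```text
turn [ 0.   20.02 -0.09] shift [-0.0227 -0.0042  0.1703]
turn [ 0.   20.02 -0.09] shift [ 0.0115 -0.0042  0.2642]
```

Request:
move_arm(
  plan=[
    [[0,20,0],[-0.023,-0.004,0.17],0.9],
    [[0,20,0],[-0.023,-0.004,0.17],0.9],
    [[0,20,0],[-0.023,-0.004,0.17],0.9],
    [[0,20,0],[-0.023,-0.004,0.17],0.9],
    [[0,20,0],[-0.012,-0.004,0.2],0.9],
    [[0,20,0],[0,-0.004,0.232],0.9],
    [[0,20,0],[0.0115,-0.004,0.264],0.9],
    [[0,20,0],[0.0115,-0.004,0.264],0.9],
  ],
)

```text
t: 3.0
tool_pos: [0.5539, 0.0718, 0.0709]
tcp_rot: [0.744, 0.645, 0.128, -0.117]
ft_force: [-0.5, -0.8, 0.1]
finger_gap: 0.901
```

Run:
```python
from h import *
s=state();print(s["t"],s["tool_pos"],s["ft_force"])
z=RM@np.array([0,np.sin(np.radians(20)),-np.cos(np.radians(20))])
Rt=toolR(z,RM[:,1]);g=np.array([.5565,.0645,.093])
rel(g+.0188*z,Rt)
im=read_camera("wrist")
cv2.imwrite("pics/w2.png",cv2.resize(im,(800,600),interpolation=cv2.INTER_CUBIC))
```

```text
3.0 [0.5539 0.0718 0.0709] [-0.4545 -0.7572  0.1394]
turn [-0.49  0.02 -0.22] shift [ 0.0011  0.0036 -0.0044]
```

View pics/w2.png

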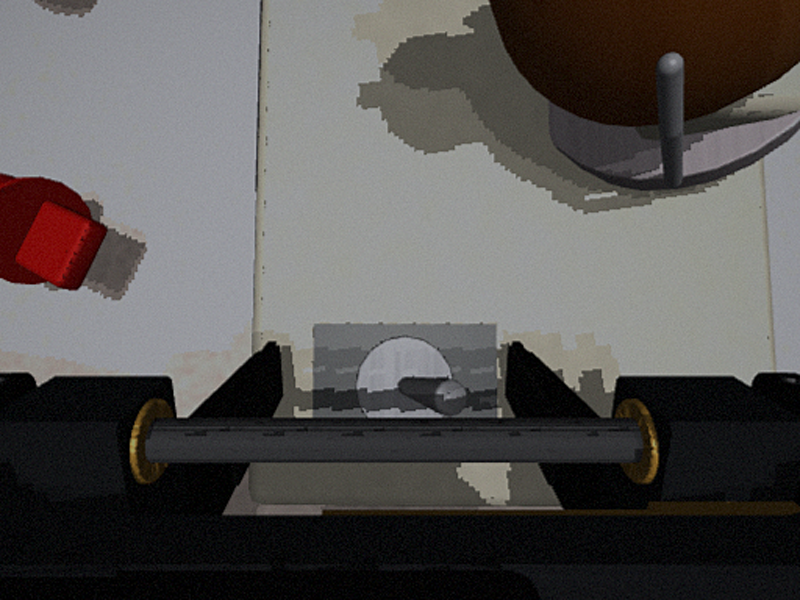

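Request:
move_arm(
  plan=[
    [[0,0,0],[0,0,0],0.9],
  ],
)

```text
t: 3.15
tool_pos: [0.559, 0.0709, 0.0774]
tcp_rot: [0.744, 0.646, 0.132, -0.113]
ft_force: [0.4, 0.5, -0.6]
finger_gap: 0.901
```

Run:
```python
from h import *
s=state();print(s["t"],s["tool_pos"],s["ft_force"])
z=RM@np.array([0,np.sin(np.radians(20)),-np.cos(np.radians(20))])
Rt=toolR(z,RM[:,1]);g=np.array([.5565,.0645,.093])
rel(g+.0188*z,Rt)
c=get_calibration("wrist")
def cv(p): return [.64*p[0],.64*p[1]]
f=onz("wrist",cv((405,375)),.058,c);print(f)
t=onz("wrist",cv((452,395)),.102,c);print(t)
# pixel of expected tip upright
print(proj("wrist",[.5565,.0645,.104],c)/.64,proj("wrist",s["tool_pos"],c)/.64)
```

```text
3.15 [0.559  0.0709 0.0774] [ 0.4011  0.4562 -0.5783]
turn [ 0.15  0.   -0.03] shift [-0.001  -0.0016  0.0019]
[0.5629 0.0669 0.058 ]
[0.5766 0.0617 0.102 ]
[390.2627 395.7523] [394.7266 369.71  ]
```

Run:
```python
from h import *
c=get_calibration("wrist");s=state();print(s["tool_pos"],s["joint_velocities"])
im=read_camera("wrist")
np.save("w3.npy",c["cam_to_world"]);cv2.imwrite("pics/w3.png",im)
cv2.imwrite("pics/w3c.png",cv2.resize(im[200:275,150:350],None,fx=4,fy=4,interpolation=cv2.INTER_CUBIC))
s=state();print(s["tool_pos"])
print(proj("wrist",[.5565,.0645,.058],c))
```

```text
[0.559  0.0709 0.0774] [ 0.0025 -0.015  -0.0247  0.003  -0.0035  0.0003]
[0.5596 0.0709 0.0781]
[250.0517 245.0246]
```

View pics/w3c.png

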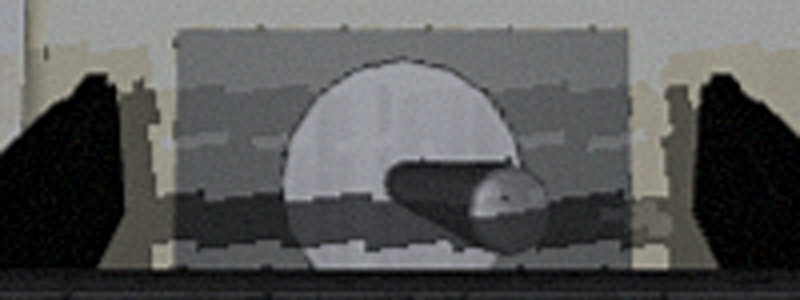

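The view has settled. The disc centre is at (250.5,244.6) against a predicted (250.1,245.0), so the pivot is confirmed. I'll correct by about 2 mm and close the jaws to centre the lever.

Request:
move_arm(
  plan=[
    [[0,0,0],[-0.001,-0.002,0.002],0.9],
    [[0,0,0],[-0.001,-0.002,0.002],0.9],
    [[0,0,0],[-0.001,-0.002,0.002],0],
    [[0,0,0],[-0.001,-0.002,0.002],0],
    [[0,0,0],[-0.001,-0.002,0.002],0],
    [[0,0,0],[-0.001,-0.002,0.002],0],
    [[0,0,0],[-0.001,-0.002,0.002],0],
    [[0,0,0],[-0.001,-0.002,0.002],0],
    [[0,0,0],[-0.001,-0.002,0.002],0],
    [[0,0,0],[-0.001,-0.002,0.002],0],
  ],
  grip_force=15,
)

```text
t: 4.2
tool_pos: [0.5582, 0.0718, 0.075]
tcp_rot: [0.743, 0.646, 0.133, -0.112]
ft_force: [4.2, -0.1, 3.5]
finger_gap: 0.28
```

Run:
```python
from h import *
c=get_calibration("wrist");s=state();print(s["tool_pos"],s["joint_velocities"],s["ft_force"],s["finger_gap"])
z=RM@np.array([0,np.sin(np.radians(20)),-np.cos(np.radians(20))])
Rt=toolR(z,RM[:,1]);g=np.array([.5565,.0645,.093])
rel(g+.0188*z,Rt)
im=read_camera("wrist")
cv2.imwrite("pics/w4c.png",cv2.resize(im[200:275,150:350],None,fx=4,fy=4,interpolation=cv2.INTER_CUBIC))
```

```text
[0.5582 0.0718 0.075 ] [-0.0009 -0.0028 -0.004  -0.0037  0.0083  0.0005] [ 4.1528 -0.1455  3.5105] 0.2804258098447378
turn [ 0.28 -0.02  0.03] shift [-0.0008 -0.0006 -0.0007]
```

View pics/w4c.png

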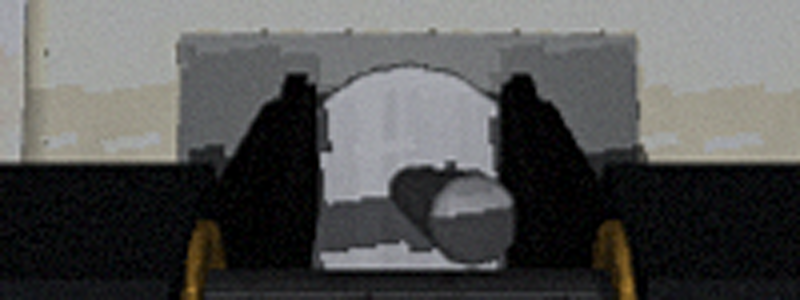

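Request:
move_arm(
  plan=[
    [[0,0,0],[0,0,0],0],
    [[0,0,0],[0,0,0],0],
    [[0,0,0],[0,0,0],0],
    [[0,0,0],[0,0,0],0],
    [[0,0,0],[0,0,0],0],
  ],
)

```text
t: 4.75
tool_pos: [0.5569, 0.0719, 0.0742]
tcp_rot: [0.743, 0.646, 0.132, -0.113]
ft_force: [4.4, -0.7, 5.7]
finger_gap: 0.114
```

Run:
```python
from h import *
s=state();print(s["tool_pos"],s["ft_force"],s["finger_gap"])
z=RM@np.array([0,np.sin(np.radians(20)),-np.cos(np.radians(20))])
Rt=toolR(z,RM[:,1]);g=np.array([.5565,.0645,.093])
rel(g+.0188*z,Rt)
c=get_calibration("wrist");im=read_camera("wrist")
print((proj("wrist",[.5565,.0645,.104],c)-[150,200])*4)
cv2.imwrite("pics/w5c.png",cv2.resize(im[200:275,150:350],None,fx=4,fy=4,interpolation=cv2.INTER_CUBIC))
```

```text
[0.5569 0.0719 0.0742] [ 4.3935 -0.6823  5.7149] 0.11438224011986659
turn [ 0.11 -0.01  0.02] shift [-0.0005  0.0006 -0.0013]
[417.1009 221.7424]
```

View pics/w5c.png

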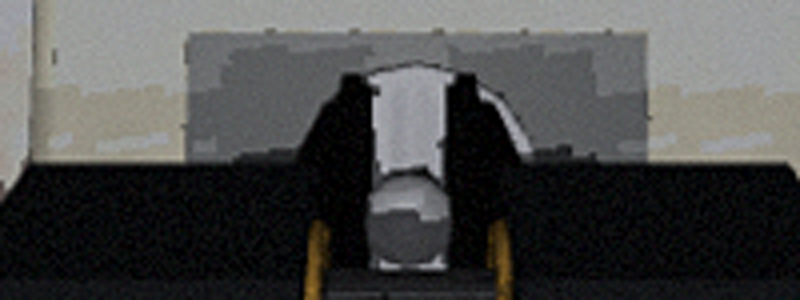

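The bat top is at (409,222) and upright is predicted at (417,222), about 1.2 mm off or 0.03 rad, within tolerance. I'll open and back off.

Request:
move_arm(
  plan=[
    [[0,0,0],[0,0,0],0.6],
    [[0,0,0],[0,0,0],0.6],
    [[0,0,0],[0,0,0],0.6],
    [[0,0,0],[0,0,0],0.6],
    [[0,0,0],[0,0,-0.02],0.6],
    [[0,0,0],[0,0,-0.05],0.6],
    [[0,0,0],[0,0,-0.1],0.6],
    [[0,0,0],[0,0,-0.15],0.6],
    [[0,0,0],[0,0,-0.2],0.6],
    [[0,0,0],[0,0,-0.25],0.6],
    [[0,0,0],[0,0,-0.25],0.6],
    [[0,0,0],[0,0,-0.25],0.6],
  ],
)

```text
t: 6.0
tool_pos: [0.5444, -0.0131, 0.3094]
tcp_rot: [0.743, 0.646, 0.131, -0.113]
ft_force: [-0.3, 0.2, -0.4]
finger_gap: 0.599
```

Run:
```python
from h import *
s=state();print(s["t"],s["tool_pos"],s["joint_velocities"])
c=get_calibration("wrist");im=read_camera("wrist");cv2.imwrite("pics/w6.png",im);np.save("w6.npy",c["cam_to_world"])
print(proj("wrist",[.5565,.0645,.104],c)/.64,proj("wrist",[.5565,.0645,.058],c)/.64)
cv2.imwrite("pics/w6b.png",cv2.resize(im,(800,600),interpolation=cv2.INTER_CUBIC))
```

```text
6.0 [ 0.5444 -0.0131  0.3094] [ 0.0124  0.0285  0.0665 -0.0047 -0.0034 -0.0001]
[394.9988 256.8233] [394.7334 265.326 ]
```

View pics/w6b.png

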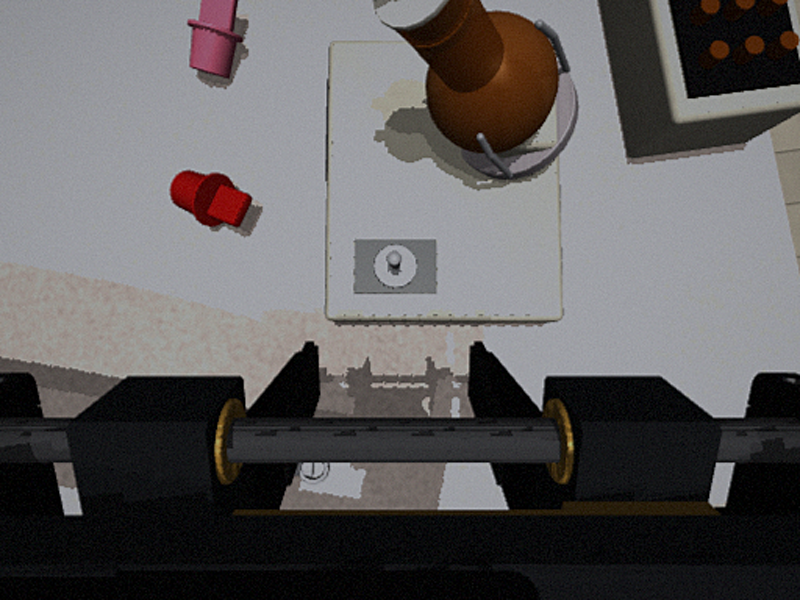

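The switch is upright: its top is at (394,257) against a predicted (395,257). All four deck corners are visible, so I'll refine the rotator pose and plan a stand-off on the stopper axis.

Run:
```python
from h import *
c=get_calibration("wrist");c["cam_to_world"]=np.load("w6.npy")
X=np.array([onz("wrist",(u*.64,v*.64),.056,c) for u,v in [(327,320),(562,318),(553,43),(331,42)]])
print(X.mean(0));
for i in range(4):
    d=X[(i+1)%4]-X[i];print(np.linalg.norm(d),np.degrees(np.arctan2(d[1],d[0])))
ax=RM@np.array([-.5,0,.8660]); print(ax)
tt=loc([-.047,.05,.277]); print("tabtop",tt)
tab=tt-.019*ax; z=-ax; Rt=toolR(z,-RM[:,0]); tcp=tab+.0188*z
rel(tcp-.12*z,Rt); rel(tcp,Rt)
```

```text
[0.6129 0.1403 0.056 ]
0.21394015504984795 -7.51484120659064
0.2625214241308476 82.25719941621429
0.2118437556906576 171.7936387479342
0.2650948810961642 -98.19703922114446
[-0.4951  0.0696  0.866 ]
tabtop [0.5734 0.2001 0.277 ]
turn [ -8.14 -39.12 -92.03] shift [ 0.2157 -0.0412  0.035 ]
turn [ -8.14 -39.12 -92.03] shift [0.1802 0.0189 0.1326]
```

Request:
move_arm(
  plan=[
    [[-2,-10,-23],[0,0,-0.04],0.6],
    [[-4,-20,-46],[0.05,-0.01,-0.04],0.6],
    [[-8,-39,-92],[0.1,-0.02,-0.04],0.6],
    [[-8,-39,-92],[0.15,-0.03,-0.03],0.6],
    [[-8,-39,-92],[0.215,-0.04,-0.01],0.6],
    [[-8,-39,-92],[0.215,-0.04,0],0.6],
    [[-8.1,-39.1,-92],[0.215,-0.041,0.02],0.6],
    [[-8.1,-39.1,-92],[0.216,-0.041,0.035],0.6],
    [[-8.1,-39.1,-92],[0.216,-0.041,0.035],0.6],
    [[-8.1,-39.1,-92],[0.216,-0.041,0.035],0.6],
    [[-8.1,-39.1,-92],[0.216,-0.041,0.035],0.6],
    [[-8.1,-39.1,-92],[0.216,-0.041,0.035],0.6],
    [[-8.1,-39.1,-92],[0.216,-0.041,0.035],0.6],
    [[-8.1,-39.1,-92],[0.216,-0.041,0.035],0.6],
    [[-8.1,-39.1,-92],[0.216,-0.041,0.035],0.6],
    [[-8.1,-39.1,-92],[0.216,-0.041,0.035],0.6],
  ],
)

```text
t: 7.65
tool_pos: [0.5337, 0.2059, 0.349]
tcp_rot: [0.068, 0.963, -0.018, 0.258]
ft_force: [-0.2, -0.7, 0.1]
finger_gap: 0.599
```

Run:
```python
from h import *
s=state();print(s["t"],s["tool_pos"],s["joints"],s["joint_velocities"])
c=get_calibration("wrist");im=read_camera("wrist");cv2.imwrite("pics/w7.png",im);np.save("w7.npy",c["cam_to_world"])
cv2.imwrite("pics/w7b.png",cv2.resize(im,(800,600),interpolation=cv2.INTER_CUBIC))
ax=RM@np.array([-.5,0,.8660]); tt=loc([-.047,.05,.277])
print(proj("wrist",tt,c)/.64,proj("wrist",tt-.037*ax,c)/.64)
```

```text
7.65 [0.5337 0.2059 0.349 ] [ 0.4078 -0.3763  1.9463 -0.2926  1.1306 -0.9561] [ 0.0002 -0.0041 -0.0038 -0.0015  0.0009 -0.0028]
[392.9299 307.1253] [393.0351 290.4377]
```

View pics/w7b.png

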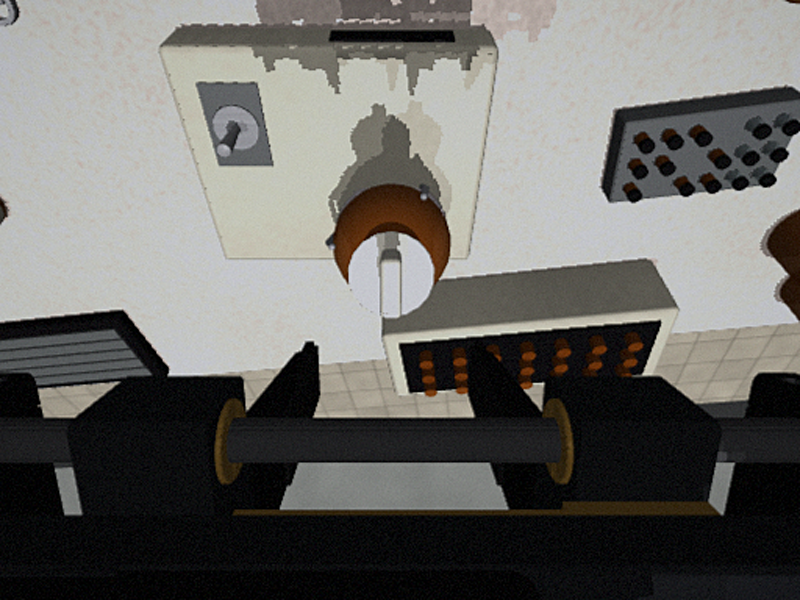

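The tab's top face is at about (391,288), where I predicted (393,307). I'll re-triangulate it with the earlier view.

Run:
```python
from h import *
im=cv2.imread("pics/w7.png")
cv2.imwrite("pics/w7c.png",cv2.resize(im[135:210,205:295],None,fx=8,fy=8,interpolation=cv2.INTER_CUBIC))
```

```text
(no output)
```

View pics/w7c.png

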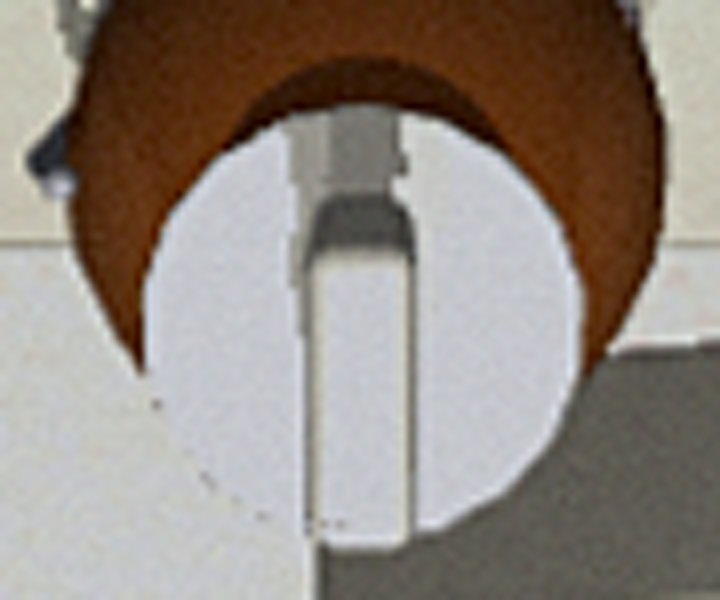

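Run:
```python
from h import *
c1=get_calibration("wrist");c1["cam_to_world"]=np.load("w1.npy")
c7=get_calibration("wrist");c7["cam_to_world"]=np.load("w7.npy")
def cr(p,k,o): return (p[0]/k-.5+.5/k+o[0],p[1]/k-.5+.5/k+o[1])
a=ray("wrist",cr((212,61),6,(200,0)),c1);b=ray("wrist",cr((361,397),8,(205,135)),c7)
# collar far edge etc
x,e=tri([a,b]);print("top",x,e,RM.T@(x-C))
sc=ray("scene",cr((443,62),5,(210,185)));sd=ray("side",cr((272,105),6,(145,170)))
print(tri([a,b,sc,sd]),tri([sc,b]),tri([sd,b]))
ax=RM@np.array([-.5,0,.8660])
o,d=b;  # collar centre ray of top collar face; solve point with ax offset .037 from top ray
o2,d2=ray("wrist",cr((362,320),8,(205,135)),c7)
# P=o+s d ; P-.037ax = o+t d2
M=np.column_stack([d,-d2]);s,*_=np.linalg.lstsq(M,.037*ax,rcond=None);print("axis method",o+s[0]*d)
```

```text
top [0.5674 0.1994 0.268 ] [np.float64(0.00010139771396774352), np.float64(0.00010139771396764852)] [-0.0529  0.0486  0.268 ]
(array([0.5695, 0.2008, 0.2723]), [np.float64(0.003155698322857411), np.float64(0.004746195504235372), np.float64(0.002559155457875936), np.float64(0.006766424774858941)]) (array([0.5665, 0.2012, 0.2686]), [np.float64(0.0017464869905134347), np.float64(0.0017464869905134731)]) (array([0.5744, 0.1991, 0.2687]), [np.float64(0.005647262938739789), np.float64(0.005647262938739773)])
axis method [0.5569 0.2009 0.2789]
```

```bash
cat >> h.py <<'E'
ax=RM@np.array([-.5,0,.8660254]); TOP=np.array([.567,.1998,.268])
def stop_pose():
    z=-ax; return TOP-.019*ax+.005*ax+.0188*z, toolR(z,-RM[:,0])
E
python3 - <<'E'
from h import *
p,Rt=stop_pose();print(p)
rel(p+.06*ax,Rt);rel(p,Rt)
E
```

```text
[0.5832 0.1975 0.2396]
turn [-0.03  0.04 -0.07] shift [ 0.0114 -0.0014  0.06  ]
turn [-0.03  0.04 -0.07] shift [ 0.0115 -0.0013  0.12  ]
```

Request:
move_arm(
  plan=[
    [[0,0,0],[0.006,-0.0013,0.03],0.5],
    [[0,0,0],[0.0115,-0.0013,0.06],0.5],
    [[0,0,0],[0.0115,-0.0013,0.09],0.5],
    [[0,0,0],[0.0115,-0.0013,0.11],0.5],
    [[0,0,0],[0.0115,-0.0013,0.12],0.5],
    [[0,0,0],[0.0115,-0.0013,0.12],0.5],
    [[0,0,0],[0.0115,-0.0013,0.12],0.5],
  ],
)

```text
t: 8.4
tool_pos: [0.5834, 0.1977, 0.2405]
tcp_rot: [0.068, 0.963, -0.018, 0.259]
ft_force: [0.2, -0.2, 1.4]
finger_gap: 0.5
```

Run:
```python
from h import *
s=state();print(s["t"],s["tool_pos"],s["ft_force"])
p,Rt=stop_pose();rel(p,Rt)
c=get_calibration("wrist");im=read_camera("wrist");cv2.imwrite("pics/w8.png",im)
cv2.imwrite("pics/w8b.png",cv2.resize(im[120:300,150:350],None,fx=3.3,fy=3.3,interpolation=cv2.INTER_CUBIC))
cv2.imwrite("pics/s8.png",cv2.resize(read_camera("scene")[120:270,200:400],None,fx=4,fy=4,interpolation=cv2.INTER_CUBIC))
```

```text
8.4 [0.5834 0.1977 0.2405] [ 0.1552 -0.1552  1.398 ]
turn [ 0.01  0.12 -0.06] shift [ 0.0006 -0.0002  0.0007]
```

View pics/w8b.png

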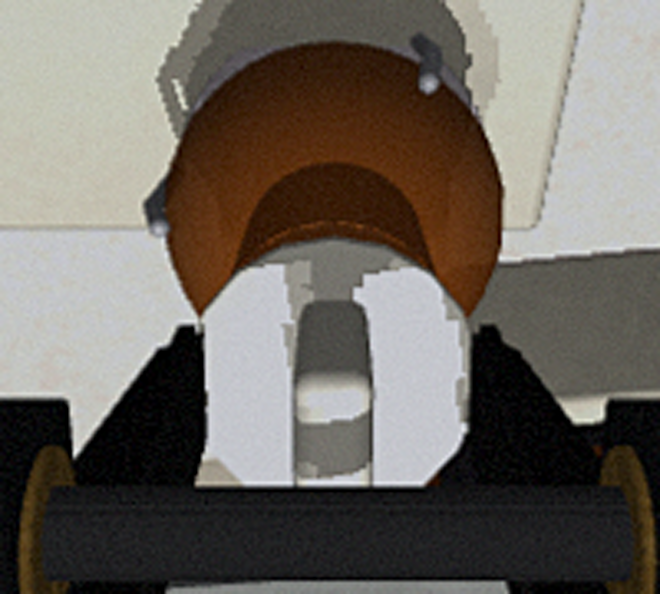

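View pics/s8.png

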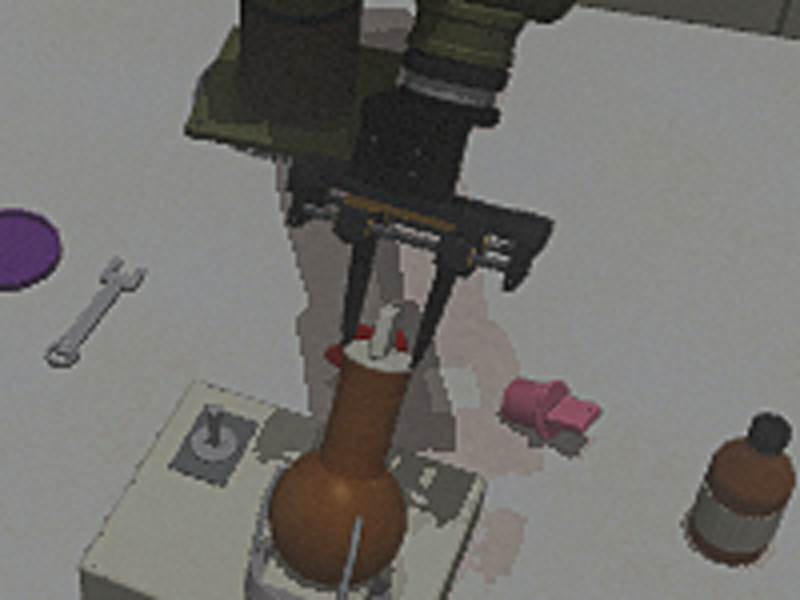

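The fingers flank the tab symmetrically. Closing now.

Request:
move_arm(
  plan=[
    [[0,0,0],[0,0,0],0],
    [[0,0,0],[0,0,0],0],
    [[0,0,0],[0,0,0],0],
    [[0,0,0],[0,0,0],0],
    [[0,0,0],[0,0,0],0],
    [[0,0,0],[0,0,0],0],
    [[0,0,0],[0,0,0],0],
    [[0,0,0],[0,0,0],0],
    [[0,0,0],[0,0,0],0],
  ],
  grip_force=40,
)

```text
t: 9.4
tool_pos: [0.5829, 0.1975, 0.2397]
tcp_rot: [0.068, 0.963, -0.018, 0.259]
ft_force: [-1.0, -0.9, 0.5]
finger_gap: 0.127
```

Run:
```python
from h import *
s=state();print(s["t"],s["tool_pos"],s["ft_force"],s["ft_torque"],s["finger_gap"], s["joints"])
```

```text
9.4 [0.5829 0.1975 0.2397] [-1.0466 -0.91    0.4794] [-0.1847  0.2572 -0.2495] 0.12668495760261642 [ 0.3521 -0.2319  2.0155 -0.3051  0.9097 -0.9452]
```

Request:
move_arm(
  plan=[
    [[0,0,6],[0,0,0],0],
    [[0,0,12],[0,0,0],0],
    [[0,0,18],[0,0,0],0],
    [[0,0,24],[0,0,0],0],
    [[0,0,28],[0,0,0],0],
    [[0,0,28],[0,0,0],0],
  ],
)

```text
t: 10.0
tool_pos: [0.583, 0.198, 0.2398]
tcp_rot: [0.298, 0.918, 0.045, 0.256]
ft_force: [0.7, 0.4, 0.5]
finger_gap: 0.123
```

```bash
cat >> h.py <<'E'
def rep():
    s=state();Rm=R.from_quat(s["tcp_rot"]).as_matrix();p,Rt=stop_pose()
    print("t %.2f gap %.3f"%(s["t"],s["finger_gap"]),"Ft",Rm.T@s["ft_force"],"Mt",Rm.T@s["ft_torque"],"turn",np.degrees(R.from_matrix(Rt.T@Rm).as_rotvec()),"shift(local stop)",Rt.T@(s["tool_pos"]-p))
E
python3 -c "
from h import *
rep()
im=read_camera('wrist');cv2.imwrite('pics/w9.png',cv2.resize(im[120:300,150:350],None,fx=3.3,fy=3.3))"
```

```text
t 10.00 gap 0.123 Ft [-0.438   0.8162 -0.0997] Mt [-0.0688  0.1746 -0.0363] turn [-0.048  -0.0767 27.9999] shift(local stop) [ 0.0001  0.0004 -0.0003]
```

View pics/w9.png

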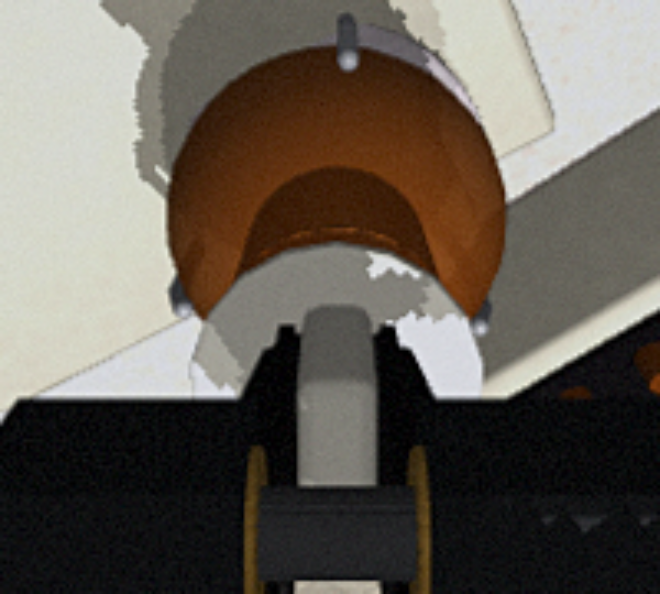

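The tab follows the gripper. A light tug next.

Request:
move_arm(
  plan=[
    [[0,0,0],[0,0,-0.001],0],
    [[0,0,0],[0,0,-0.002],0],
    [[0,0,0],[0,0,-0.002],0],
  ],
)

```text
t: 10.35
tool_pos: [0.5824, 0.198, 0.2406]
tcp_rot: [0.298, 0.919, 0.045, 0.256]
ft_force: [7.4, 1.4, -4.8]
finger_gap: 0.122
```

```bash
python3 -c "
from h import *
rep()"
```

```text
t 10.35 gap 0.122 Ft [-2.1771  3.9088  7.7841] Mt [-0.8435 -0.2184 -0.0319] turn [-0.0669 -0.1048 27.9553] shift(local stop) [ 0.0003  0.0004 -0.0013]
```

Held at 8 N. I'll relax, turn 8° further and tug again.

Request:
move_arm(
  plan=[
    [[0,0,0],[0,0,0.002],0],
    [[0,0,4],[0,0,0.002],0],
    [[0,0,8],[0,0,0.002],0],
    [[0,0,8],[0,0,0.002],0],
    [[0,0,8],[0,0,0.001],0],
    [[0,0,8],[0,0,0],0],
    [[0,0,8],[0,0,0],0],
  ],
)

```text
t: 11.05
tool_pos: [0.5821, 0.1981, 0.2418]
tcp_rot: [0.362, 0.895, 0.063, 0.252]
ft_force: [3.0, 3.3, -2.7]
finger_gap: 0.126
```

```bash
python3 -c "
from h import *
rep()"
```

```text
t 11.05 gap 0.126 Ft [1.5024 3.4153 3.5674] Mt [-0.7702  0.346  -0.0009] turn [-0.0642 -0.0786 36.0021] shift(local stop) [-0.      0.0004 -0.0025]
```

Lower force and more travel at 36°. I'll pull a little more to see if it's free.

Request:
move_arm(
  plan=[
    [[0,0,0],[0,0,-0.001],0],
    [[0,0,0],[0,0,-0.002],0],
    [[0,0,0],[0,0,-0.002],0],
  ],
)

```text
t: 11.35
tool_pos: [0.5811, 0.1982, 0.2436]
tcp_rot: [0.362, 0.895, 0.063, 0.252]
ft_force: [2.3, 3.4, -1.2]
finger_gap: 0.124
```

```bash
python3 -c "
from h import *
rep()
im=read_camera('wrist');cv2.imwrite('pics/w10.png',cv2.resize(im[120:300,150:350],None,fx=3.3,fy=3.3))"
```

```text
t 11.35 gap 0.124 Ft [1.4566 3.5486 1.9249] Mt [-0.7801  0.4233 -0.0308] turn [-0.0592 -0.0799 36.0237] shift(local stop) [-0.      0.0004 -0.0046]
```

View pics/w10.png

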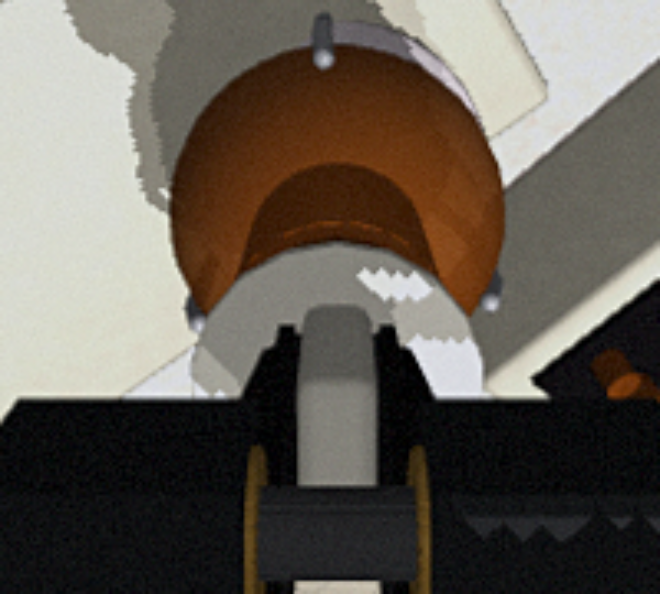

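It's free: force is falling and there's no slip in the view. Pulling it straight out.

Request:
move_arm(
  plan=[
    [[0,0,0],[0,0,-0.004],0],
    [[0,0,0],[0,0,-0.008],0],
    [[0,0,0],[0,0,-0.013],0],
    [[0,0,0],[0,0,-0.018],0],
    [[0,0,0],[0,0,-0.023],0],
    [[0,0,0],[0,0,-0.028],0],
    [[0,0,0],[0,0,-0.034],0],
    [[0,0,0],[0,0,-0.04],0],
    [[0,0,0],[0,0,-0.048],0],
    [[0,0,0],[0,0,-0.06],0],
    [[0,0,0],[0,0,-0.08],0],
    [[0,0,0],[0,0,-0.1],0],
    [[0,0,0],[0,0,-0.1],0],
  ],
)

```text
t: 12.7
tool_pos: [0.5318, 0.2058, 0.3346]
tcp_rot: [0.362, 0.895, 0.065, 0.254]
ft_force: [0.3, 0.5, -1.1]
finger_gap: 0.124
```

```bash
python3 -c "
from h import *
rep()
im=read_camera('wrist');cv2.imwrite('pics/w11.png',cv2.resize(im,(800,600)))
im=read_camera('scene');cv2.imwrite('pics/s11.png',im);cv2.imwrite('pics/s11b.png',cv2.resize(im[80:305,80:380],None,fx=2.6,fy=2.6,interpolation=cv2.INTER_CUBIC))
print(state()['joints'],state()['tool_pos'])"
```

```text
t 12.70 gap 0.124 Ft [0.6081 0.2484 1.1001] Mt [0.1482 0.1884 0.0711] turn [-0.3151 -0.3402 36.0755] shift(local stop) [-0.0023  0.001  -0.1083]
[ 0.4082 -0.38    1.9798 -0.2972  1.0999 -0.3185] [0.5313 0.2051 0.3305]
```

View pics/w11.png

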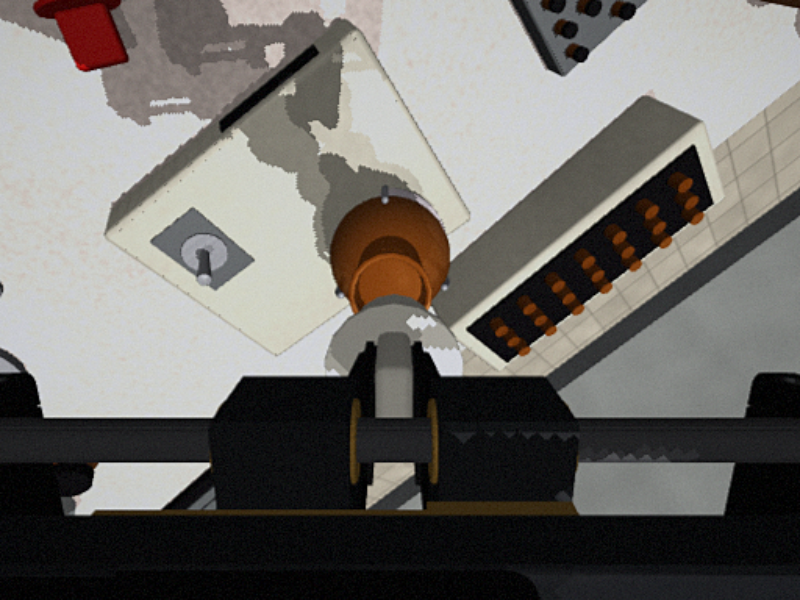

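View pics/s11b.png

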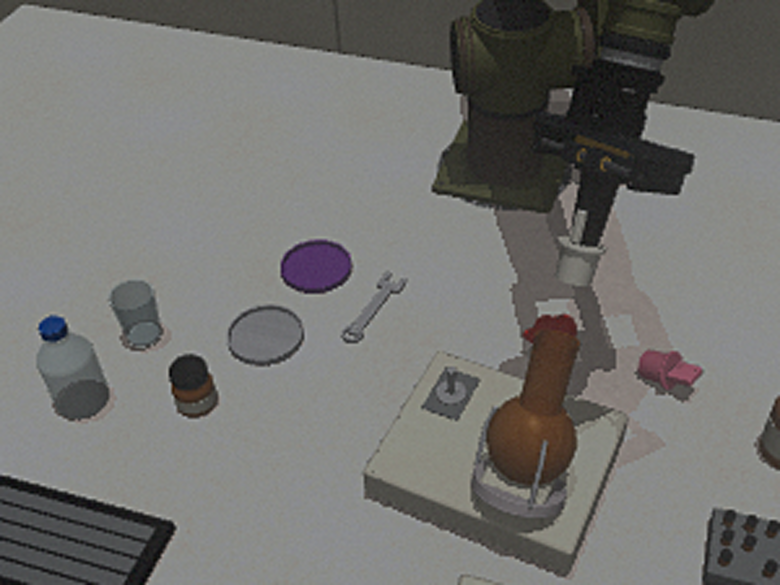

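The stopper is out and clear of the mouth. Now measuring the dish and its neighbours.

Run:
```python
from h import *
b=read_camera("side");cv2.imwrite("pics/sd11.png",b)
cv2.imwrite("pics/sd11c.png",cv2.resize(b[120:260,250:380],None,fx=4.2,fy=4.2,interpolation=cv2.INTER_CUBIC))
k=2.6;o=(80,80)
def cr(p): return (p[0]/k-.3+o[0],p[1]/k-.3+o[1])
for n,p,z in [("dish",(266,335),.008),("jarbase",(195,402),0.0),("jarcap",(189,371),.07),("beakertop",(133,297),.085),("beakerbase",(142,334),0),("bottlebase",(81,399),0),("purple",(316,266),.008)]:
    print(n,onz("scene",cr(p),z)[:2])
```

```text
dish [ 0.491  -0.2302]
jarbase [ 0.6261 -0.2765]
jarcap [ 0.6287 -0.2695]
beakertop [ 0.5395 -0.3977]
beakerbase [ 0.5336 -0.4084]
bottlebase [ 0.6655 -0.4286]
purple [ 0.3353 -0.2152]
```

View pics/sd11c.png

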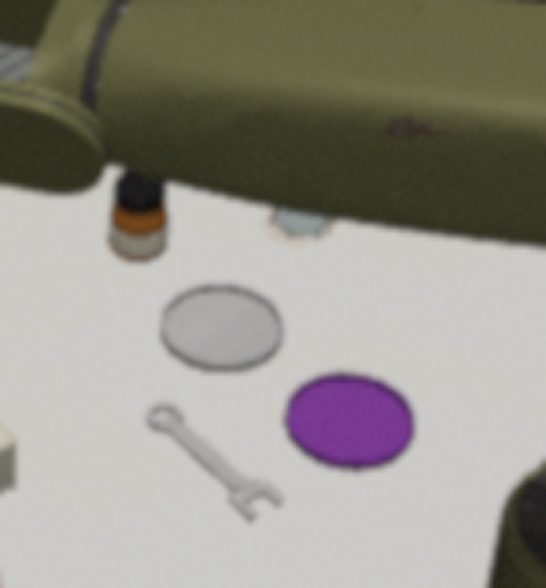

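Run:
```python
from h import *
Rm=R.from_quat(state()["tcp_rot"]).as_matrix()
x=Rm[:,0].copy();x[2]=0
Rt=toolR([0,0,-1],x)
rel(state()["tool_pos"]+[0,-.02,.05],Rm)
rel([.486,-.0,.30],Rt);rel([.486,-.229,.2],Rt)
```

```text
turn [0. 0. 0.] shift [-0.0338  0.0001 -0.0419]
turn [18.48 23.68  3.91] shift [-0.0998 -0.1861  0.0173]
turn [18.48 23.68  3.91] shift [-0.2149 -0.3827  0.1199]
```

Request:
move_arm(
  plan=[
    [[0,0,0],[-0.017,0,-0.021],0],
    [[0,0,0],[-0.034,0,-0.042],0],
    [[4,5,1],[-0.05,-0.04,-0.04],0],
    [[8,10,2],[-0.065,-0.08,-0.03],0],
    [[12,15,3],[-0.08,-0.12,-0.02],0],
    [[16,20,3.5],[-0.09,-0.15,0],0],
    [[18.5,23.7,3.9],[-0.1,-0.186,0.017],0],
    [[18.5,23.7,3.9],[-0.12,-0.22,0.035],0],
    [[18.5,23.7,3.9],[-0.14,-0.254,0.053],0],
    [[18.5,23.7,3.9],[-0.16,-0.288,0.071],0],
    [[18.5,23.7,3.9],[-0.18,-0.322,0.089],0],
    [[18.5,23.7,3.9],[-0.2,-0.356,0.107],0],
    [[18.5,23.7,3.9],[-0.215,-0.383,0.12],0],
    [[18.5,23.7,3.9],[-0.215,-0.383,0.12],0],
    [[18.5,23.7,3.9],[-0.215,-0.383,0.12],0],
    [[18.5,23.7,3.9],[-0.215,-0.383,0.12],0],
    [[18.5,23.7,3.9],[-0.215,-0.383,0.12],0],
  ],
)

```text
t: 14.55
tool_pos: [0.4865, -0.2284, 0.2008]
tcp_rot: [0.406, 0.914, 0.0, 0.001]
ft_force: [0.7, 1.1, -1.1]
finger_gap: 0.125
```

```bash
python3 -c "
from h import *
s=state();print(s['t'],s['tool_pos'],s['tcp_rot'],s['joints'],s['ft_force'])
c=get_calibration('wrist')
im=read_camera('wrist');cv2.imwrite('pics/w12.png',im);np.save('w12.npy',c['cam_to_world']);cv2.imwrite('pics/w12b.png',cv2.resize(im,(800,600)))
print(proj('wrist',[.486,-.229,.004],c)/.64)
im=read_camera('side');cv2.imwrite('pics/sd12.png',cv2.resize(im[100:250,220:420],None,fx=4,fy=4,interpolation=cv2.INTER_CUBIC))
im=read_camera('scene');cv2.imwrite('pics/s12.png',cv2.resize(im[80:270,80:330],None,fx=3.1,fy=3.1,interpolation=cv2.INTER_CUBIC))"
```

```text
14.55 [ 0.4865 -0.2284  0.2008] [0.4062 0.9138 0.0001 0.0006] [-0.539  -0.118   1.9161  0.0003  1.3425 -1.2732] [ 0.6829  1.1245 -1.1257]
[392.7311 267.2003]
```

View pics/w12b.png

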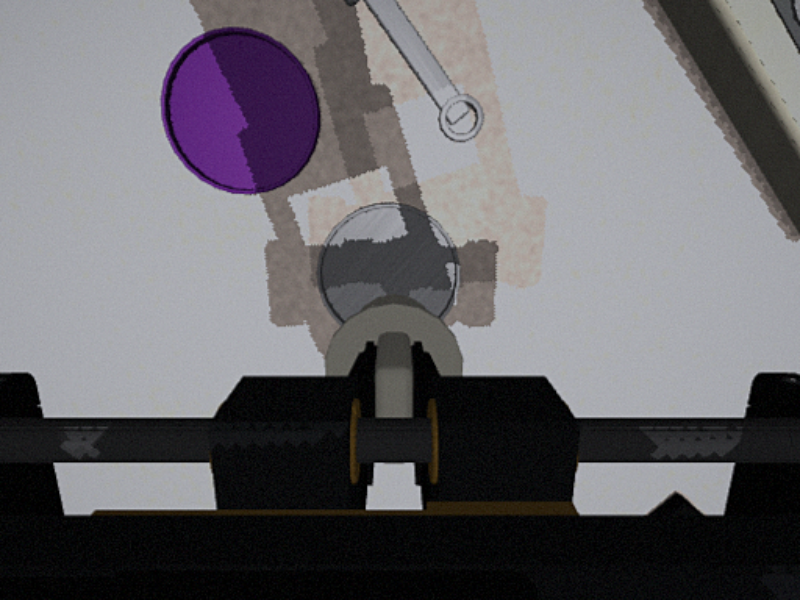

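View pics/sd12.png

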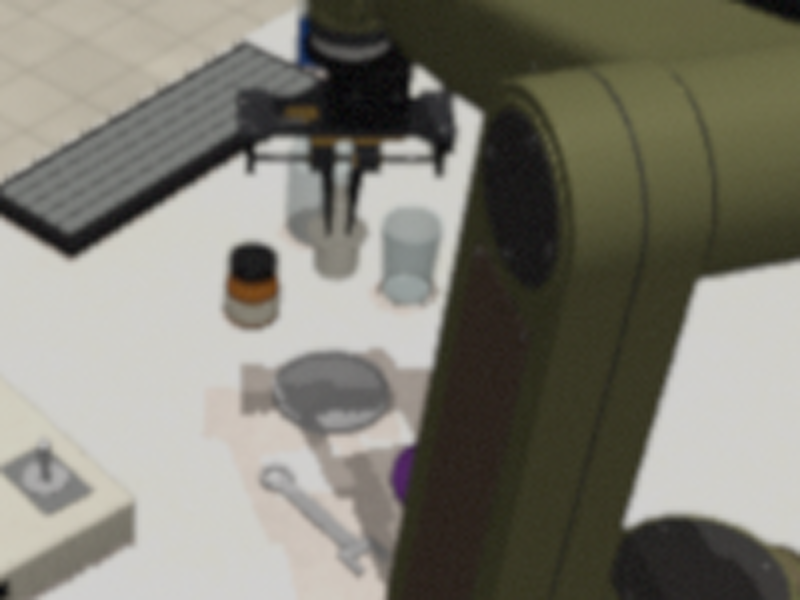

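View pics/s12.png

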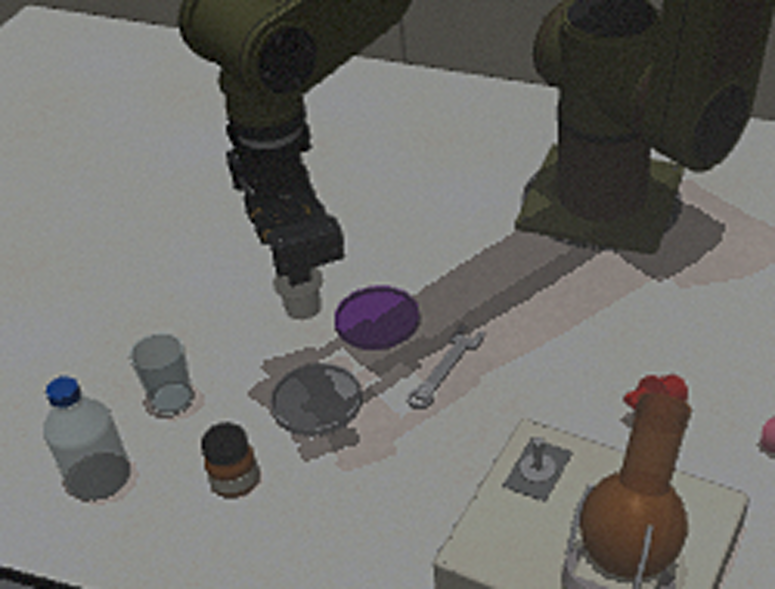

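The dish rim is centred at about (388,272) in the wrist view, against a predicted (393,267).

Run:
```python
from h import *
c=get_calibration('wrist');c['cam_to_world']=np.load('w12.npy')
d=onz('wrist',(388*.64,272*.64),.01,c);print(d)
Rt=toolR([0,0,-1],R.from_quat(state()["tcp_rot"]).as_matrix()[:,0])
rel([d[0],d[1],.13],Rt);rel([d[0],d[1],.004+.046+.003],Rt)
# red stopper-size check: image collar bottom of stopper for tilt
```

```text
[ 0.485  -0.2333  0.01  ]
turn [0.03 0.06 0.  ] shift [-0.0024 -0.0043  0.0709]
turn [0.03 0.06 0.  ] shift [-0.0023 -0.0044  0.1479]
```

Request:
move_arm(
  plan=[
    [[0,0,0],[-0.002,-0.004,0.03],0],
    [[0,0,0],[-0.002,-0.004,0.06],0],
    [[0,0,0],[-0.002,-0.004,0.09],0],
    [[0,0,0],[-0.002,-0.004,0.115],0],
    [[0,0,0],[-0.002,-0.004,0.13],0],
    [[0,0,0],[-0.002,-0.004,0.14],0],
    [[0,0,0],[-0.002,-0.004,0.145],0],
    [[0,0,0],[-0.002,-0.004,0.145],0],
    [[0,0,0],[-0.002,-0.004,0.145],0],
  ],
)

```text
t: 15.6
tool_pos: [0.4854, -0.2339, 0.0565]
tcp_rot: [0.407, 0.914, -0.0, 0.001]
ft_force: [1.1, -0.3, -1.9]
finger_gap: 0.124
```

```bash
python3 -c "
from h import *
s=state();print(s['t'],s['tool_pos'],s['ft_force'],s['ft_torque'])
im=read_camera('scene');cv2.imwrite('pics/s13.png',cv2.resize(im[150:250,130:240],None,fx=5.5,fy=5.5,interpolation=cv2.INTER_CUBIC))
im=read_camera('side');cv2.imwrite('pics/sd13.png',cv2.resize(im[130:230,250:360],None,fx=5.5,fy=5.5,interpolation=cv2.INTER_CUBIC))"
```

```text
15.6 [ 0.4854 -0.2339  0.0565] [ 1.1231 -0.3476 -1.8955] [ 0.0587 -0.2035  0.0262]
```

View pics/s13.png

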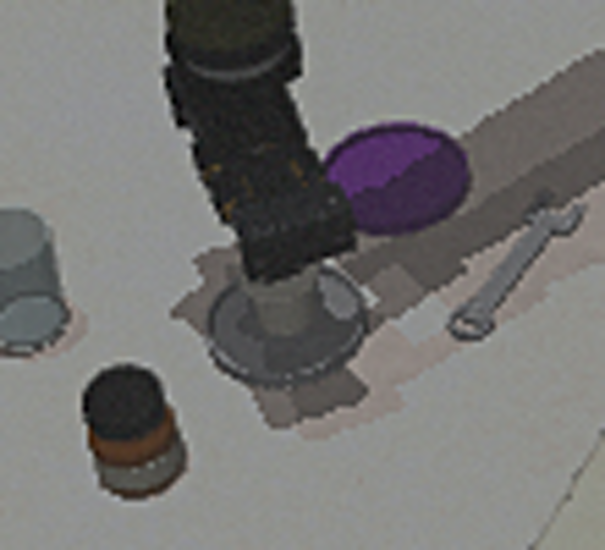

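View pics/sd13.png

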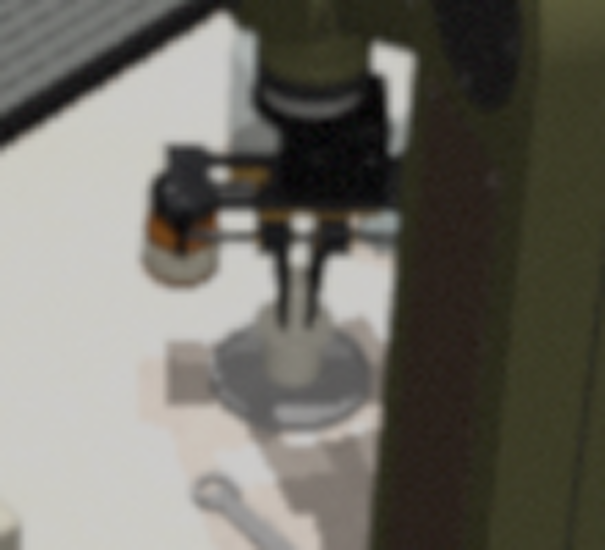

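The stopper is over the middle of the dish, just above the floor. Lowering it gently to contact.

Request:
move_arm(
  plan=[
    [[0,0,0],[0,0,0.002],0],
    [[0,0,0],[0,0,0.003],0],
    [[0,0,0],[0,0,0.004],0],
    [[0,0,0],[0,0,0.005],0],
    [[0,0,0],[0,0,0.005],0],
  ],
)

```text
t: 16.2
tool_pos: [0.4843, -0.2333, 0.05]
tcp_rot: [0.407, 0.913, 0.0, -0.0]
ft_force: [-0.2, 0.2, -1.4]
finger_gap: 0.125
```

```bash
python3 -c "
from h import *
s=state();print(s['t'],s['tool_pos'],s['ft_force'],s['ft_torque'])"
```

```text
16.2 [ 0.4843 -0.2333  0.05  ] [-0.1649  0.2369 -1.437 ] [ 0.0247 -0.159  -0.03  ]
```

Request:
move_arm(
  plan=[
    [[0,0,0],[0,0,0.001],0],
    [[0,0,0],[0,0,0.0015],0],
    [[0,0,0],[0,0,0.0015],0],
  ],
)

```text
t: 16.5
tool_pos: [0.4844, -0.2333, 0.0486]
tcp_rot: [0.407, 0.913, 0.0, -0.0]
ft_force: [-0.5, 0.5, -2.5]
finger_gap: 0.125
```

```bash
python3 -c "
from h import *
s=state();print(s['t'],s['tool_pos'],s['ft_force'],s['ft_torque'])"
```

```text
16.5 [ 0.4844 -0.2333  0.0486] [-0.5113  0.5388 -2.4886] [ 0.0085 -0.1358 -0.0127]
```

Request:
move_arm(
  plan=[
    [[0,0,0],[0,0,0.001],0],
    [[0,0,0],[0,0,0.0015],0],
    [[0,0,0],[0,0,0.0015],0],
  ],
)

```text
t: 16.8
tool_pos: [0.4846, -0.2335, 0.0476]
tcp_rot: [0.407, 0.913, 0.0, 0.0]
ft_force: [-1.5, 0.3, 1.7]
finger_gap: 0.125
```

```bash
python3 -c "
from h import *
s=state();print(s['t'],s['tool_pos'],s['ft_force'],s['ft_torque'])"
```

```text
16.8 [ 0.4846 -0.2335  0.0476] [-1.488   0.324   1.6884] [0.1217 0.0431 0.0594]
```

Contact: fz changed from −2.5 to +1.7 N. Releasing slowly.

Request:
move_arm(
  plan=[
    [[0,0,0],[0,0,0.0003],0],
    [[0,0,0],[0,0,0.0003],0.2],
    [[0,0,0],[0,0,0.0003],0.25],
    [[0,0,0],[0,0,0.0003],0.35],
    [[0,0,0],[0,0,0.0003],0.45],
    [[0,0,0],[0,0,0.0003],0.45],
    [[0,0,0],[0,0,0.0003],0.45],
  ],
)

```text
t: 17.5
tool_pos: [0.4845, -0.2334, 0.0469]
tcp_rot: [0.407, 0.913, 0.0, -0.0]
ft_force: [-0.5, -0.3, 0.9]
finger_gap: 0.442
```

```bash
python3 -c "
from h import *
s=state();print(s['t'],s['tool_pos'],s['ft_force'],s['finger_gap'])
im=read_camera('wrist');cv2.imwrite('pics/w14.png',cv2.resize(im,(800,600)))
"
```

```text
17.5 [ 0.4845 -0.2334  0.0469] [-0.5126 -0.286   0.9155] 0.4417247935640271
```

View pics/w14.png

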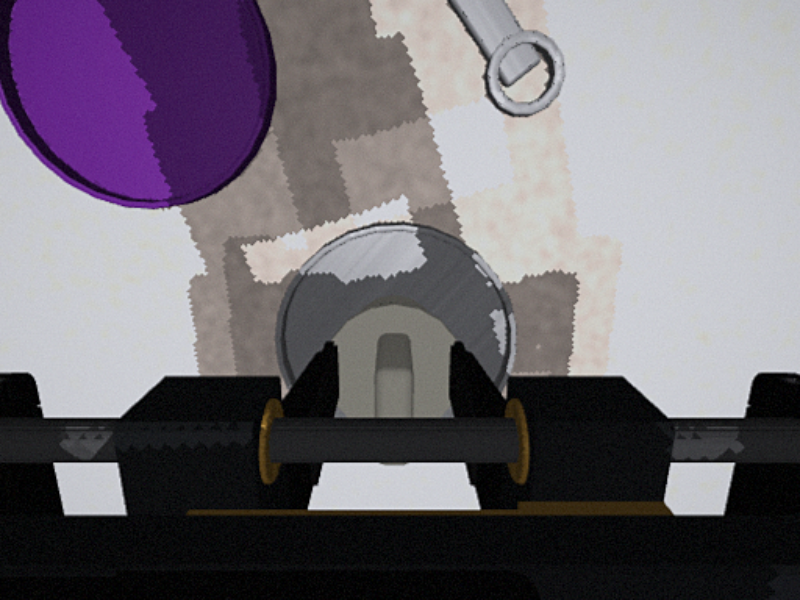

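The stopper stands free in the dish with both fingers clear of it. Retreating straight up.

Request:
move_arm(
  plan=[
    [[0,0,0],[0,0,-0.01],0.45],
    [[0,0,0],[0,0,-0.03],0.45],
    [[0,0,0],[0,0,-0.06],0.45],
    [[0,0,0],[0,0,-0.1],0.45],
    [[0,0,0],[0,0,-0.14],0.45],
    [[0,0,0],[0,0,-0.18],0.45],
    [[0,0,0],[-0.05,0,-0.22],0.45],
    [[0,0,0],[-0.05,0,-0.22],0.45],
    [[0,0,0],[-0.05,0,-0.22],0.45],
  ],
)

```text
t: 18.45
tool_pos: [0.5194, -0.272, 0.2704]
tcp_rot: [0.407, 0.913, -0.0, 0.003]
ft_force: [0.0, 0.5, 0.2]
finger_gap: 0.451
```

```bash
python3 -c "
from h import *
s=state();print(s['t'],s['tool_pos'],s['ft_force'],s['finger_gap'])
im=read_camera('wrist');cv2.imwrite('pics/w15.png',cv2.resize(im,(800,600)))
im=read_camera('scene');cv2.imwrite('pics/s15.png',cv2.resize(im[130:290,90:350],None,fx=3,fy=3,interpolation=cv2.INTER_CUBIC))
im=read_camera('side');cv2.imwrite('pics/sd15.png',cv2.resize(im[110:270,140:400],None,fx=3,fy=3,interpolation=cv2.INTER_CUBIC))"
```

```text
18.45 [ 0.5194 -0.272   0.2704] [0.0326 0.5267 0.1595] 0.45097423089135286
```

View pics/w15.png

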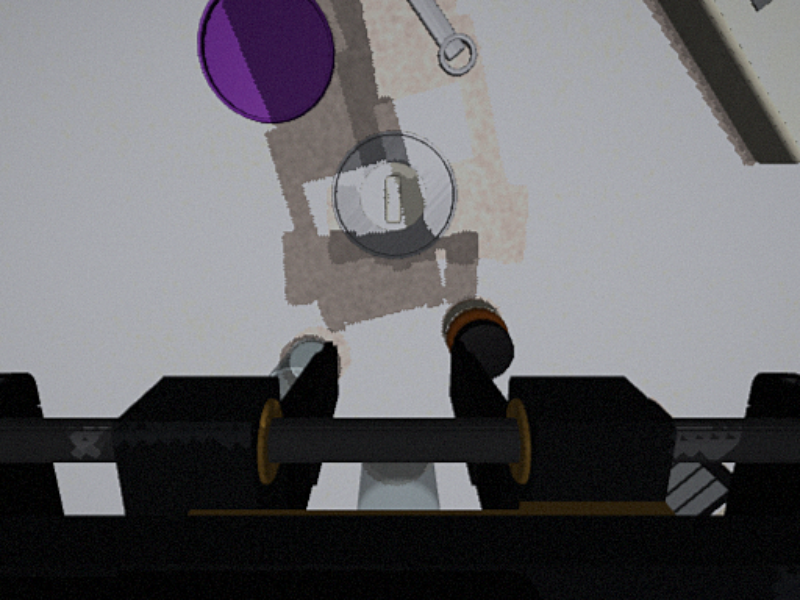

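View pics/s15.png

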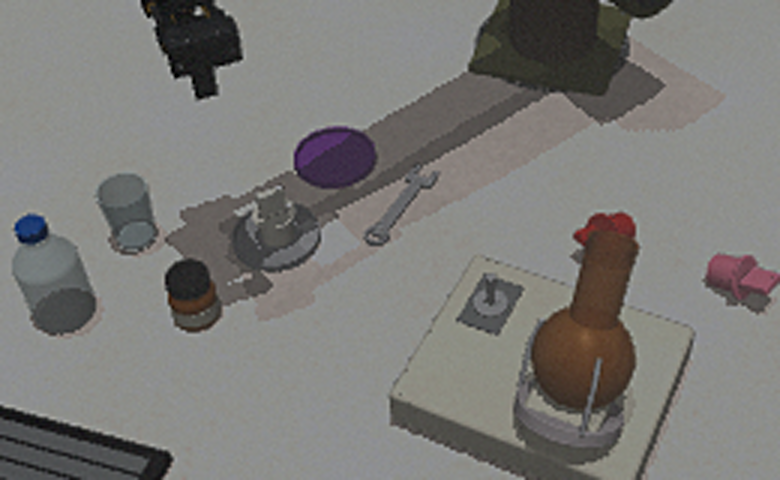

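View pics/sd15.png

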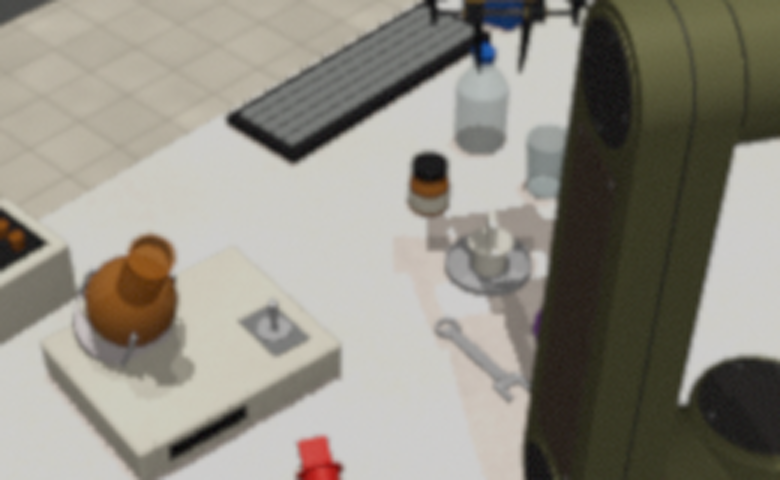

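The stopper stands upright in the middle of the steel dish (wrist view: dish (395,193), tab (393,198)). The switch is upright, the flask is open, the bystanders haven't moved and the gripper is well clear. Handing in.

```bash
python3 -c "
from rig import *
print(job_done(),state()['t'])"
```

```text
the job is handed in; nothing more can be done
the job is handed in; nothing more can be done
```

The job is done and handed in at about 18.6 s. It reports no verdict, so this rests on my own checks.

- **Switch:** I closed the jaws around the lever, centred over its foot, to stand it upright. In the view after release its top was within 1–2 px of the predicted upright position, and later pictures still show it upright.
- **Stopper:** I gripped the tab at 40 N and twisted it. It held against an 8 N tug at 28° and let go at 36°. I pulled it straight out along the neck and lowered it into the bare steel dish until the force showed contact (−2.5 to +1.7 N).
- **Last checks:** All three views show the stopper standing upright near the middle of the dish with the gripper clear. The beaker, jar, clear bottle, wrench and look-alikes look unmoved. The amber bottle was outside the final crops, but the arm never worked near it.
- **Disagreements:** The two fixed cameras differed by about 15 mm on the dish's position, and my first tab estimate was about 11 mm off. I corrected both with wrist-camera views before acting on them. Contact with the dish floor came 2–3 mm lower than calculated.

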